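Nest a graded beaker set in the lift of a steriliser well

TASK

Load the beaker set into the steriliser well. Pinch the release button in the lever's grip, swing the lever up to its top notch and let go so that it locks and holds the carrier up; then nest all the loose aluminium beakers that are there upright in the carrier, one inside another, widest first, each standing on the floor of the next wider one. Finally hold the button pressed again while you swing the lever fully down, so that the carrier sinks into the well, and let go so that the button springs out and the lever is locked; never force the lever past its notches without the button, and leave the timer, the tube and the marker alone.

Things in the scene. Friction and masses are not known exactly. Their poses are not given: they have to be found in the camera images.
- carrier_floor (a point): centre of the inner floor of the carrier: a round steel cup (outside 88 mm, inside 82 mm across, rim 42 mm above this floor) that rides up and down, about 48 mm, in a square steel well (132 mm wide, rim 58 mm above the bench). This point is 18 mm above the bench with the carrier down and about 60 mm with it up. Its x and y axes are those of the well, z is up; the carrier is linked to the lever and moves with it
- lever_grip (a point): centre of the black grip of the lever that stands at the well's own -y side (right, seen from the robot). The grip is a bar 80 mm long (along the lever), 22 mm wide and 24 mm high; the lever points to the well's own -x side, towards the robot, and swings about an axis parallel to the well's y axis. This point's x and z axes turn with the lever; its y axis is always the hinge axis
- lever_hinge (a point): hinge of the lever, 78 mm above the bench, 100 mm to the -y side of the carrier's axis; the middle of the grip is 140 mm from it
- lever (a joint): angle of the lever, rad: 0 fully down (level; carrier down), 0.92 at the upper stop (grip about 111 mm higher than when down). A sprung pin locks it in notches 0.2 rad apart: the lowest at 0, the pin finds the top notch when the lever is let go above about 0.80, and the lever then rests there at about 0.78. Unlatched it sinks slowly by its own weight; locked it gives only a little (springy), and must not be forced past a notch
- release (a joint): travel of the release button, m: 0 out (pin engaged), 0.0065 pressed home; the pin is free of the notches above about 0.005. The button is a steel pad 36 mm long, 16 mm high, in the middle of the grip, on its side that faces the well (+y), standing 8 mm proud; it is pressed across the grip towards -y, so pinching the grip's two sides presses it (grip with button 30 mm wide, 24 mm pressed). Spring 3 N at first to 7.5 N pressed home
- beaker_69_center (a point): centre, half-way up, of a plain open aluminium beaker, round and straight-walled, 69 mm outside diameter, 60 mm high, wall 2 mm, floor 6 mm thick, roughly 130 g (80 to 170 g); z axis up, towards its mouth. One of a graded set of four of which three or four are present (69x60, 56x72, 43x84 and 31x96 mm: the narrower, the taller, so that in the nest each rim stands at least 18 mm above the next wider one)
- beaker_56_center (a point): centre, half-way up, of a plain open aluminium beaker, round and straight-walled, 56 mm outside diameter, 72 mm high, wall 2 mm, floor 6 mm thick, roughly 120 g (80 to 170 g); z axis up, towards its mouth. One of a graded set of four of which three or four are present (69x60, 56x72, 43x84 and 31x96 mm: the narrower, the taller, so that in the nest each rim stands at least 18 mm above the next wider one)
- beaker_43_center (a point): centre, half-way up, of a plain open aluminium beaker, round and straight-walled, 43 mm outside diameter, 84 mm high, wall 2 mm, floor 6 mm thick, roughly 110 g (80 to 170 g); z axis up, towards its mouth. One of a graded set of four of which three or four are present (69x60, 56x72, 43x84 and 31x96 mm: the narrower, the taller, so that in the nest each rim stands at least 18 mm above the next wider one)
- beaker_31_center (a point): centre, half-way up, of a plain open aluminium beaker, round and straight-walled, 31 mm outside diameter, 96 mm high, wall 2 mm, floor 6 mm thick, roughly 100 g (80 to 170 g); z axis up, towards its mouth. One of a graded set of four of which three or four are present (69x60, 56x72, 43x84 and 31x96 mm: the narrower, the taller, so that in the nest each rim stands at least 18 mm above the next wider one)
- timer: bystander: small white bench timer, 62x62x19 mm, origin at the centre of its underside
- conical_1: bystander: capped conical tube lying on the bench, 112 mm long, 21 mm thick, origin at its underside
- marker_1: bystander: marker pen lying on the bench, 131 mm long, 14 mm thick, origin at its underside
There are look-alikes about, which are no part of the job. Leave any black or red look-alike of the part that bears beaker_31_center alone. Leave any pink look-alike of the part that bears beaker_69_center alone.

How it is judged:
On the way, in this order (a step that is already met when the one before it is completed fails the run):
1. the lever is up in its top notch and locked (button out) (value of joint lever above 0.72 rad and value of joint release below 0.0015 m), for 0.3 s.
2. all the beakers present are nested in the carrier and let go, with the lever still up and locked (all of step 1 and z of beaker_69_center in the frame of carrier_floor between 0.026 and 0.034 m and horizontal distance between each of beaker_69_center, beaker_56_center, beaker_43_center, beaker_31_center and carrier_floor below 0.022 m and angle between each of beaker_69_center, beaker_56_center, beaker_43_center, beaker_31_center's own z axis and vertical below 0.1 rad and z of beaker_56_center in the frame of carrier_floor between 0.032 and 0.046 m and z of beaker_43_center in the frame of carrier_floor between 0.038 and 0.058 m and z of beaker_31_center in the frame of carrier_floor between 0.044 and 0.07 m and contact force between the fingers and beaker_69 below 0.05 N and contact force between the fingers and beaker_56 below 0.05 N and contact force between the fingers and beaker_43 below 0.05 N and contact force between the fingers and beaker_31 below 0.05 N), for 0.3 s.
3. the lever is fully down and locked, with the beakers still nested (value of joint lever below 0.04 rad and value of joint release below 0.0015 m and z of beaker_69_center in the frame of carrier_floor between 0.026 and 0.034 m and horizontal distance between each of beaker_69_center, beaker_56_center, beaker_43_center, beaker_31_center and carrier_floor below 0.022 m and angle between each of beaker_69_center, beaker_56_center, beaker_43_center, beaker_31_center's own z axis and vertical below 0.1 rad and z of beaker_56_center in the frame of carrier_floor between 0.032 and 0.046 m and z of beaker_43_center in the frame of carrier_floor between 0.038 and 0.058 m and z of beaker_31_center in the frame of carrier_floor between 0.044 and 0.07 m), for 0.3 s.
At the end, for the whole second after the job is handed in: the lever is fully down (under 0.04 rad) with its button out (under 1.5 mm); every beaker present stands upright (within 0.1 rad) in the carrier, within 22 mm of its axis, at rest, each on the floor of the next wider one (within 4 mm in height) (all of step 3 and linear speed of each of beaker_69, beaker_56, beaker_43, beaker_31 below 0.02 m/s); the robot touches nothing.
It fails at once if the timer is moved more than 30 mm (distance of timer from where it was at the start of the episode above 0.03 m).
It fails at once if the conical_1 is moved more than 30 mm (distance of conical_1 from where it was at the start of the episode above 0.03 m).
It fails at once if the marker_1 is moved more than 30 mm (distance of marker_1 from where it was at the start of the episode above 0.03 m).
It fails at once if the lever is forced past a notch with its button not pressed (value of joint release below 0.002 m and (value of joint lever between 0.085 and 0.115 rad or value of joint lever between 0.285 and 0.315 rad or value of joint lever between 0.485 and 0.515 rad or value of joint lever between 0.65 and 0.68 rad)).
Of beaker_69, beaker_56, beaker_43, beaker_31 only 3 to 4 are there at a start; the rules pass over those that are not, and their reading is None.
At some moment in a run one of beaker_69, beaker_56 may be knocked a few centimetres aside while the robot is not near it.
It also fails if it takes over 192 s, if anything falls off the work surface, if the arm or the gripper's body presses on something with over 40 N, if the wrist force passes 120 N, or if a joint passes its speed limit or range.

ROBOT

A 6-joint arm with a two-finger parallel gripper is mounted at the origin on a cart in front of the work surface, level with it; the furniture and walls round the work are solid. World frame = base frame: x ahead of the robot, y to its left, z up, the work surface at z = 0. Lengths are in m, angles in rad, forces in N, time in s.
With the tool pointing down it reaches from about 0.275 to 0.825 m from the base axis. Payload 5.2 kg.
Tool frame: the origin (TCP) lies between the finger pads; the fingertips stand 22 mm ahead of it and the grasp point (between the pads) lies 3 mm ahead of it; z points along the fingers, y is the line along which they close (so a half turn about z gives the same grasp; the last joint's range is limited). The gripper opens to 93 mm and grips with 3 to 60 N. Pads are 15 mm wide; open, the fingers measure 128 mm over their backs; the gripper's body (75 mm by 188 mm) begins 65 mm behind the grasp point.
Start: joints at [1.02, 0.259, 1.535, -0, 1.348, -0.203], TCP at [0.187, 0.517, 0.241] pointing down, gripper open.
Joint ranges: [-3.14, 3.14], [-0.91, 2.08], [0.19, 2.58], [-1.22, 4.36], [0.22, 2.71], [-3.12, 3.12]. Speed limits (rad/s): [2.57, 2.57, 3.14, 3.14, 3.14, 3.14].

INTERFACE

Orientations are given as a rotation vector (axis times angle).
In Python, from workcell import read_state, get_image, sign_off, cut_out, spot_point gives the robot as it stands. The module is installed in compiled form; this text tells all that it offers.
- The arm moves only by the shell command python3 -m handwheel 'ROWS' [FORCE]. ROWS is JSON, a list that holds one entry, the list of rows, each a list of 5 numbers: the finger opening in mm, from 0 to 93, then the shift along the world's x, y, z in units of 25 mm (1.0 is 25 mm), then the turn about the world's z in units of 5 degrees (1.0 is 5 degrees). A call has 1 to 5 rows; each row shifts and turns the commanded pose from where the row before left it; what a row does not reach is not made up. A row lasts 1/10 s, in which the tool goes at most 50 mm and 8.59 degrees, less where a joint would pass 70% of its speed; a pose out of reach is approached as far as the arm can. A call is refused whole if a number of a shift passes 1 or a number of a turn 1, either way. A call with a gripper value outside its range is refused whole. The fingers move at their own pace and stop on an object; FORCE is the grip in N (left out, the last holds). Time passes only in rows, so rows that do not move let the fingers close. It gives the time, the measured TCP pose, the force, the opening and the grip force at its end, in the units of the state.
- read_state(): the state, without advancing time (a new reading comes with each control period).
- get_image(name): name is "scene" or "side" or "wrist"; returns a dict with "pixels" (420x560x3 uint8, red, green, blue), "camera_matrix" (3x3 intrinsics, pixels), "camera_from_world" (4x4, takes a point from world to camera coordinates). Camera axes: x right, y down, z forward; pixel columns grow to the right and rows downward; lengths in m; the calibration is good to about 2 mm. The wrist camera is an equidistant fisheye: a pixel r from the principal point sees the ray r / f radians off the axis. A picture is of the moment at which its call begins. There is no depth.
- sign_off(): hands the job in; it is judged then, once.
Trained networks look in a picture, given as the dict that the camera call returned (one of the last four; its "shot" number tells which), for a name from the list of things; names that differ only in an ending like _2 or _b are one class to them, and where a whole thing is asked for, a point or a joint stands for the part that bears it (a point fixed in the world has none). Each returns a list of dicts, best first, with "p" (0 to 1); they miss things now and then, are a little off and sometimes report something else, mostly with a low value. They report only what shows in the picture. A call takes as long as a camera call. They do not tell look-alikes from the thing itself.
- cut_out(picture, target): "region" (420x560 bool, what is visible of it) and "extent" ([left, top, right, bottom] in pixels, round what is visible of it).
- spot_point(picture, target): "at" ([column, row] in pixels: a listed point, or the origin of a listed thing).
The state is a dict: "time": time; "joints": joint angles; "joint_vel": joint speeds; "tau": joint torques, N m; "ee_pos": TCP position; "orientation": TCP orientation; "contact_force": force on the tool from outside, world axes, zero at the start; "torque": the same for the moment, N m; "gripper_width": finger opening in m; "grip_force": force on a finger pad.
Only numpy, scipy, OpenCV 4.12 (cv2) and the standard library are available. Lean on these libraries where they do the work, as an engineer would, in place of code of your own. Each camera call takes 0.05 s, during which the arm holds its last target. There are 200 camera calls.

## Working session

There is one attempt and no reset: what is moved stays moved. The work goes in short steps, Python scripts to look and compute and a shell command to move; the robot and the scene stay as the last step left them, time stands still between calls to the robot, and variables do not carry over. Pictures are saved under pics/ and viewed, at most 14 in all, crops included, and the job is handed in when it is done.

```bash
mkdir -p pics; cat > h.py <<'E'
import numpy as np, cv2
from workcell import *
def ray(im,px):
    K=np.array(im["camera_matrix"]);T=np.array(im["camera_from_world"])
    x=(px[0]-K[0,2])/K[0,0];y=(px[1]-K[1,2])/K[1,1]
    if im.get("name")=="wrist":
        r=np.hypot(x,y);d=np.array([x/r*np.sin(r),y/r*np.sin(r),np.cos(r)]) if r>1e-9 else np.array([0,0,1.])
    else: d=np.array([x,y,1.])
    R=T[:3,:3];return -R.T@T[:3,3],R.T@(d/np.linalg.norm(d))
def atz(im,px,z):
    o,d=ray(im,px);return o+d*(z-o[2])/d[2]
def tri(rs):
    A=0;b=0
    for o,d in rs:
        P=np.eye(3)-np.outer(d,d);A=A+P;b=b+P@o
    p=np.linalg.solve(A,b);return p,[round(float(np.linalg.norm((np.eye(3)-np.outer(d,d))@(p-o)))*1000,1) for o,d in rs]
def get(n):
    im=get_image(n);im["name"]=n;return im
def save(im,f): cv2.imwrite("pics/"+f,im["pixels"][:,:,::-1])
E
python3 - <<'E'
from h import *
np.set_printoptions(precision=3,suppress=True)
ims={n:get(n) for n in("scene","side","wrist")}
for n,im in ims.items(): save(im,n+"0.png")
print(read_state())
for t in ["carrier_floor","lever_grip","lever_hinge","beaker_69_center","beaker_56_center","beaker_43_center","beaker_31_center","timer","conical_1","marker_1"]:
    for n,im in ims.items():
        for s in spot_point(im,t)[:4]:
            if s["p"]>.1: 
                z={"carrier_floor":.018,"lever_grip":.078,"lever_hinge":.078,"beaker_69_center":.03,"beaker_56_center":.036,"beaker_43_center":.042,"beaker_31_center":.048}.get(t,0)
                print(t,n,round(s["p"],2),np.array(s["at"]).round(),atz(im,s["at"],z))
E
```

```text
{'time': 0.15, 'joints': array([ 1.02 ,  0.259,  1.536,  0.   ,  1.348, -0.203]), 'joint_vel': array([ 0.001, -0.003, -0.002, -0.   ,  0.   ,  0.001]), 'tau': array([  0.001, -43.764, -28.423,   0.072,   0.038,  -0.   ]), 'ee_pos': array([0.187, 0.517, 0.24 ]), 'orientation': array([-0.543, -3.094,  0.002]), 'contact_force': array([-0.301,  0.31 , -0.076]), 'torque': array([0.006, 0.007, 0.011]), 'grip_force': 0.0, 'gripper_width': 0.0933513238466977}
carrier_floor scene 0.62 [374. 273.] [ 0.587 -0.169  0.018]
carrier_floor side 0.72 [253. 185.] [ 0.587 -0.165  0.018]
lever_grip scene 0.91 [373. 310.] [ 0.464 -0.273  0.078]
lever_grip side 0.55 [292. 155.] [ 0.467 -0.259  0.078]
lever_hinge scene 0.77 [414. 276.] [ 0.601 -0.263  0.078]
beaker_69_center scene 0.73 [318. 234.] [0.561 0.006 0.03 ]
beaker_69_center scene 0.56 [249. 217.] [0.459 0.176 0.03 ]
beaker_69_center side 0.95 [255. 207.] [0.567 0.002 0.03 ]
beaker_69_center side 0.57 [295. 238.] [0.457 0.161 0.03 ]
beaker_56_center scene 0.93 [273. 237.] [0.459 0.063 0.036]
beaker_56_center side 0.79 [293. 216.] [0.462 0.06  0.036]
beaker_31_center scene 0.8 [205. 190.] [0.414 0.338 0.048]
beaker_31_center scene 0.7 [226. 197.] [0.446 0.269 0.048]
beaker_31_center scene 0.68 [249. 190.] [0.516 0.259 0.048]
beaker_31_center scene 0.62 [253. 218.] [0.454 0.145 0.048]
beaker_31_center side 0.74 [258. 256.] [0.54  0.271 0.048]
beaker_31_center side 0.71 [299. 257.] [0.446 0.274 0.048]
beaker_31_center side 0.66 [311. 278.] [0.421 0.353 0.048]
beaker_31_center side 0.33 [294. 157.] [ 0.463 -0.316  0.048]
timer scene 0.62 [216. 165.] [0.541 0.502 0.   ]
timer side 0.94 [251. 342.] [0.54  0.493 0.   ]
conical_1 scene 0.67 [282. 304.] [ 0.365 -0.102  0.   ]
conical_1 side 0.44 [326. 202.] [ 0.365 -0.088  0.   ]
marker_1 scene 0.94 [356. 374.] [ 0.378 -0.324 -0.   ]
marker_1 side 0.43 [318. 166.] [ 0.378 -0.35   0.   ]
```

View pics/scene0.png

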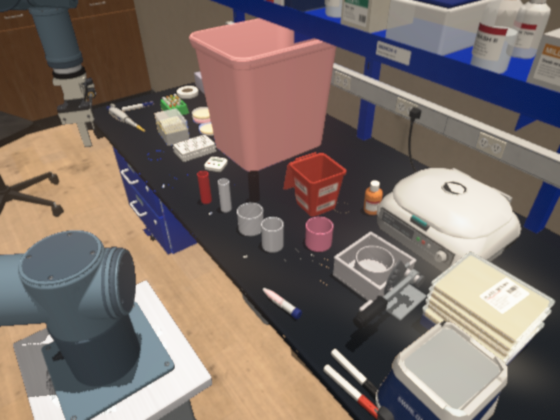

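View pics/side0.png

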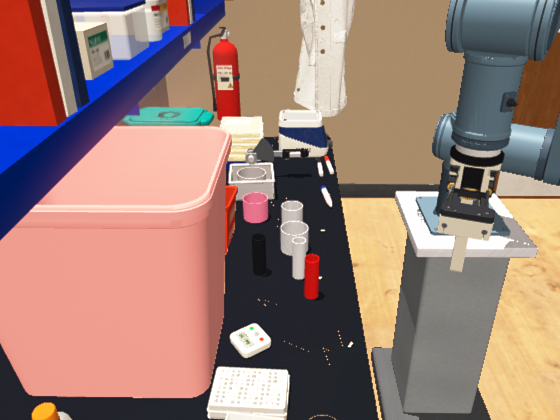

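The scene shows the well at about (374,268), with the lever grip at (373,310). The grey beakers are 69 at (250,217), 56 at (272,235) and 31 at (225,195). The pink one at (319,234), the red one and the black one are look-alikes, and 43 is absent. In the side view the same grey three are at (294,238), (292,214) and (299,258). Next I go above the lever.

```bash
for i in 1 2 3 4 5 6; do python3 -m handwheel '[[[93,0.35,-1,0,0.15],[93,0.35,-1,0,0.15],[93,0.35,-1,0,0.15],[93,0.35,-1,0,0.15],[93,0.35,-1,0,0.15]]]' | tail -1; done
python3 -m handwheel '[[[93,0,0,0,0],[93,0,0,0,0],[93,0,0,0,0]]]'
python3 - <<'E'
from h import *
np.set_printoptions(precision=3,suppress=True)
im=get("wrist");save(im,"w1.png")
for t,z in [("carrier_floor",.018),("lever_grip",.078),("lever_hinge",.078),("marker_1",0),("conical_1",0)]:
    for s in spot_point(im,t)[:2]: print(t,round(s["p"],2),np.array(s["at"]).round(),atz(im,s["at"],z))
E
```

```text
grip_force: 0.0
grip_force: 0.0
grip_force: 0.0
grip_force: 0.0
grip_force: 0.0
grip_force: 0.0
time: 4.95
ee_pos: [0.4495, -0.232, 0.2405]
orientation: [0.071, -3.14, -0.001]
contact_force: [-0.2, 0.7, -0.0]
gripper_width: 0.0932
grip_force: 0.0
carrier_floor 0.73 [322. 300.] [ 0.588 -0.163  0.018]
carrier_floor 0.52 [243. 332.] [ 0.645 -0.263  0.018]
lever_grip 0.77 [234. 212.] [ 0.461 -0.27   0.078]
marker_1 0.74 [195. 126.] [ 0.377 -0.328  0.   ]
conical_1 0.69 [385. 125.] [ 0.364 -0.1    0.   ]
```

View pics/w1.png

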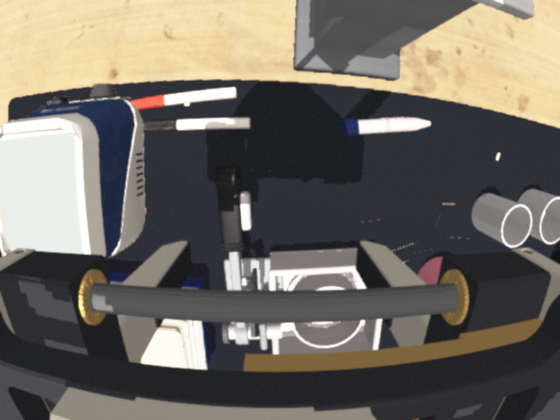

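The wrist view shows the grip running from about (229,168) to (232,248), the button at (246,212) on its well side, and the well's front rim from (268,252) to (357,247).

```bash
python3 - <<'E'
from h import *
import glob
np.set_printoptions(precision=4,suppress=True)
im=get("wrist")
for p,z in [((229,170),.09),((232,248),.09),((219,212),.09),((240,212),.09),((246,195),.078),((246,230),.078),((269,252),.058),((357,247),.058)]: print(p,atz(im,p,z))
r=cut_out(im,"lever_grip")
for c in r[:2]: print(c["p"],c["extent"])
# rim ellipse / grip crop
big=cv2.resize(im["pixels"][150:350,190:390,::-1],(800,800))[:600];cv2.imwrite("pics/w1c.png",big)
E
```

```text
(229, 170) [ 0.4187 -0.2744  0.09  ]
(232, 248) [ 0.4945 -0.2704  0.09  ]
(219, 212) [ 0.4589 -0.2833  0.09  ]
(240, 212) [ 0.4579 -0.2632  0.09  ]
(246, 195) [ 0.4438 -0.259   0.078 ]
(246, 230) [ 0.4792 -0.258   0.078 ]
(269, 252) [ 0.5092 -0.2342  0.058 ]
(357, 247) [ 0.4997 -0.1382  0.058 ]
```

View pics/w1c.png

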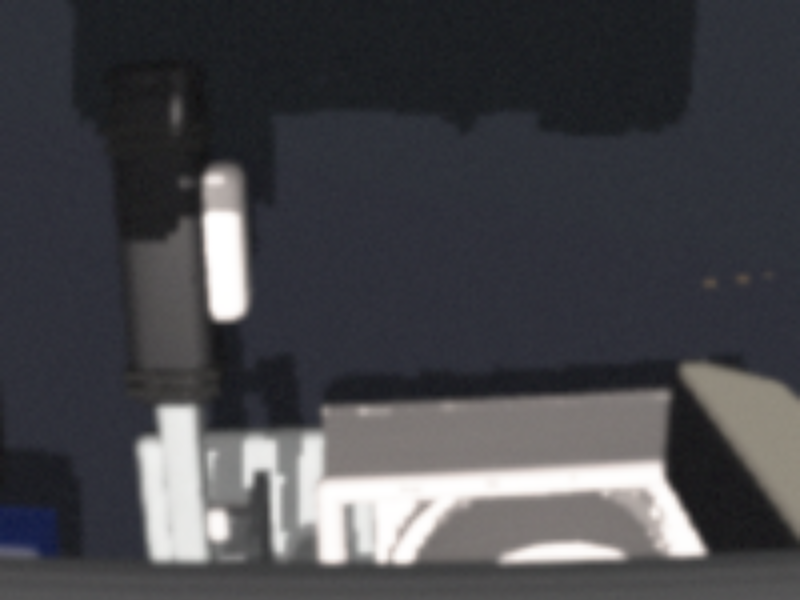

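The crop shows the grip at pixels (220–243, 166–249), the button at (241–252, 191–230), and the well's front rim edge from (270,270) to (356,266).

```bash
python3 - <<'E'
from h import *
np.set_printoptions(precision=4,suppress=True)
im=get("wrist")
K=np.array(im["camera_matrix"]);print(K[0],K[1],ray(im,(280,210)))
for p,z in [((270,270),.058),((356,266),.058),((222.5,215),.09),((242,215),.09),((217.5,168),.09),((239.5,168),.09),((252,210.5),.08),((240,191),.078),((241,230),.078)]: print(p,atz(im,p,z))
E
```

```text
[325.1923   0.     273.285 ] [  0.     325.1923 212.058 ] (array([ 0.3817, -0.2352,  0.3851]), array([ 0.2386,  0.0302, -0.9707]))
(270, 270) [ 0.5304 -0.2324  0.058 ]
(356, 266) [ 0.5225 -0.1365  0.058 ]
(222.5, 215) [ 0.4616 -0.2801  0.09  ]
(242, 215) [ 0.4608 -0.2615  0.09  ]
(217.5, 168) [ 0.4172 -0.2854  0.09  ]
(239.5, 168) [ 0.4165 -0.265   0.09  ]
(252, 210.5) [ 0.4585 -0.2528  0.08  ]
(240, 191) [ 0.4402 -0.2651  0.078 ]
(241, 230) [ 0.4794 -0.2633  0.078 ]
```

```bash
python3 -m handwheel '[[[50,0.22,-0.8,0,0.25],[50,0.22,-0.76,0,0.25],[50,0,0,-1,0],[50,0,0,-1,0],[50,0,0,0,0]]]'
python3 - <<'E'
from h import *
np.set_printoptions(precision=4,suppress=True)
w=get("wrist");s=get("scene")
save(w,"w2.png")
for t in spot_point(w,"lever_grip")[:1]:print(t,atz(w,t["at"],.078))
# bin corners: earlier wrist view at (0.45,-0.232)
im=dict(w)
print([atz(s,(395,358),z) for z in(.05,.1,.15,.2)]);print([atz(s,(440,328),z) for z in(.05,.1,.15,.2)])
E
```

```text
time: 5.9
ee_pos: [0.4592, -0.2705, 0.1875]
orientation: [0.138, -3.134, -0.008]
contact_force: [-0.2, 0.8, -0.7]
gripper_width: 0.0577
grip_force: 0.0
{'at': [273.0, 215.6], 'p': 0.85} [ 0.4577 -0.2702  0.078 ]
[array([ 0.4337, -0.3633,  0.05  ]), array([ 0.4029, -0.3804,  0.1   ]), array([ 0.3721, -0.3974,  0.15  ]), array([ 0.3413, -0.4144,  0.2   ])]
[array([ 0.5567, -0.3714,  0.05  ]), array([ 0.5173, -0.3879,  0.1   ]), array([ 0.478 , -0.4043,  0.15  ]), array([ 0.4386, -0.4208,  0.2   ])]
```

View pics/w2.png

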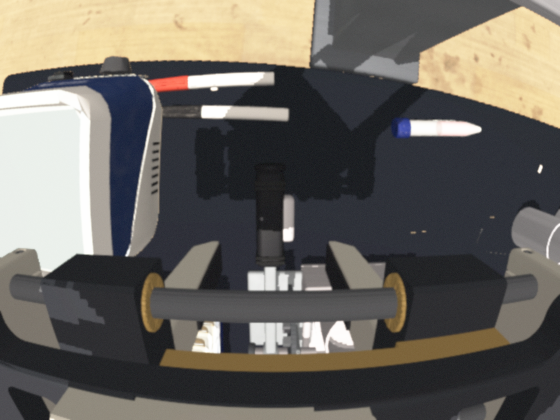

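The grip is centred between the fingers at about (270,215), with the button to its right at (289,218), and the bin on the left is clear. Descending.

```bash
python3 -m handwheel '[[[50,0,0,-1,0],[50,0,0,-1,0],[50,0,0,-1,0],[50,0,0,-0.8,0],[50,0,0,-0.44,0]]]'|grep -E "ee|cont"
python3 -m handwheel '[[[40,0,0,0,0],[32,0,0,0,0],[28,0,0,0,0],[26,0,0,0,0],[22,0,0,0,0]]]' 20
python3 -m handwheel '[[[15,0,0,0,0],[15,0,0,0,0],[15,0,0,0,0],[15,0,0,0,0],[15,0,0,0,0]]]' 20
```

```text
ee_pos: [0.4612, -0.272, 0.0846]
contact_force: [-0.2, 0.3, -1.2]
time: 7.05
ee_pos: [0.4616, -0.272, 0.0858]
orientation: [-0.139, 3.137, -0.002]
contact_force: [0.8, 1.4, 1.8]
gripper_width: 0.0235
grip_force: 6.5
time: 7.55
ee_pos: [0.4616, -0.2721, 0.0858]
orientation: [-0.139, 3.137, -0.001]
contact_force: [1.6, 3.7, 6.1]
gripper_width: 0.0233
grip_force: 20.0
```

```bash
python3 -m handwheel '[[[15,0.03,0,0.56,0],[15,0.08,0.01,0.55,0],[15,0,0,0,0]]]' 30
python3 -m handwheel '[[[15,0.14,0.01,0.54,0],[15,0.19,0.02,0.52,0],[15,0.24,0.02,0.5,0],[15,0,0,0,0]]]' 
python3 -m handwheel '[[[15,0.29,0.03,0.48,0],[15,0.34,0.03,0.45,0],[15,0.38,0.03,0.41,0],[15,0,0,0,0]]]' 
```

```text
time: 7.85
ee_pos: [0.4639, -0.2719, 0.1132]
orientation: [-0.139, 3.138, -0.001]
contact_force: [0.3, 0.7, -3.8]
gripper_width: 0.0228
grip_force: 30.0
time: 8.25
ee_pos: [0.4776, -0.2706, 0.1515]
orientation: [0.14, -3.137, 0.001]
contact_force: [-2.0, -0.2, -1.5]
gripper_width: 0.0231
grip_force: 30.0
time: 8.65
ee_pos: [0.5028, -0.2684, 0.1845]
orientation: [0.14, -3.137, 0.0]
contact_force: [-4.7, -0.8, -0.4]
gripper_width: 0.0232
grip_force: 30.0
```

```bash
python3 -m handwheel '[[[15,0.25,0.02,0.22,0],[15,0.1,0.01,0.1,0],[15,0,0,0,0],[15,0,0,0,0]]]'
python3 -m handwheel '[[[30,0,0,0,0],[45,0,0,0,0],[50,0,0,0,0],[50,0,0,0,0],[50,0,0,0,0]]]' 
python3 - <<'E'
from h import *
im=get("scene");cv2.imwrite("pics/s2.png",cv2.resize(im["pixels"][200:340,300:500,::-1],(800,560)))
w=get("wrist");
for i in (im,w):
  for t in spot_point(i,"lever_grip")[:1]:print(t,atz(i,t["at"],.176))
E
```

```text
time: 9.05
ee_pos: [0.5113, -0.2676, 0.1921]
orientation: [0.139, -3.137, -0.0]
contact_force: [-2.9, -2.7, -4.1]
gripper_width: 0.0232
grip_force: 30.0
time: 9.55
ee_pos: [0.5127, -0.2679, 0.1936]
orientation: [-0.139, 3.137, -0.002]
contact_force: [0.3, -0.0, 0.5]
gripper_width: 0.0497
grip_force: 0.0
{'at': [394.3, 267.0], 'p': 0.7} [ 0.50364981 -0.27384595  0.176     ]
{'at': [273.1, 238.2], 'p': 0.75} [ 0.49945442 -0.26876563  0.176     ]
```

View pics/s2.png

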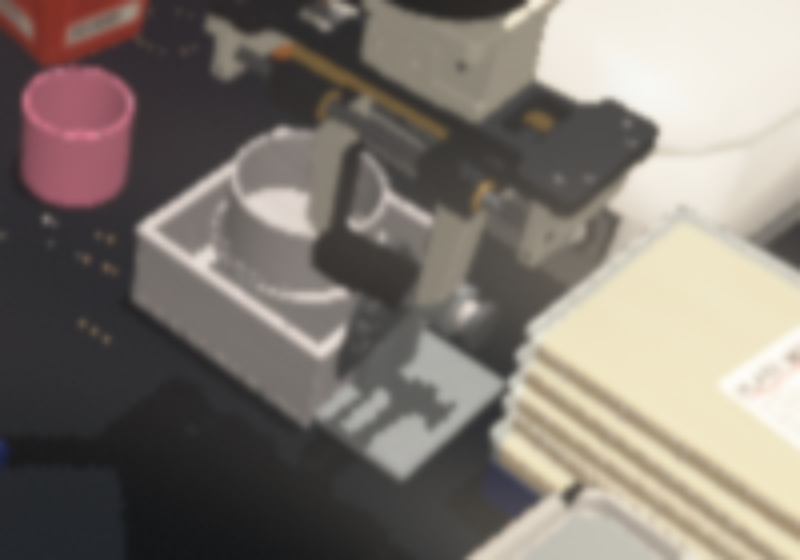

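The lever is up and the carrier rim stands above the well, at about (300,180) in the crop. I'll rise and go to the beakers.

```bash
python3 -m handwheel '[[[60,0,0,1,0],[60,0,0,1,0],[60,0,0,1,0],[60,0,0,0.2,0],[93,-0.2,1,0,0]]]' | grep ee
for i in 1 2 3; do python3 -m handwheel '[[[93,-0.2,1,0,0],[93,-0.2,1,0,0],[93,-0.2,1,0,0],[93,-0.2,1,0,0],[93,-0.2,1,0,0]]]' | grep ee; done
python3 -m handwheel '[[[93,0,0,0,0],[93,0,0,0,0]]]'| grep ee
python3 - <<'E'
from h import *
np.set_printoptions(precision=4,suppress=True)
w=get("wrist");s=get("scene");d=get("side")
save(w,"w3.png")
for t,z in [("carrier_floor",.059),("beaker_69_center",.03),("beaker_56_center",.036),("beaker_43_center",.042),("beaker_31_center",.048)]:
  for i in (s,d,w):
    for q in spot_point(i,t)[:3]:print(t,i["name"],round(q["p"],2),np.round(q["at"]),atz(i,q["at"],z))
E
```

```text
ee_pos: [0.5077, -0.2448, 0.2733]
ee_pos: [0.4813, -0.1163, 0.2718]
ee_pos: [0.4562, 0.0086, 0.2719]
ee_pos: [0.4312, 0.1335, 0.2719]
ee_pos: [0.4316, 0.1326, 0.2722]
carrier_floor scene 0.55 [376. 256.] [ 0.5986 -0.1568  0.059 ]
carrier_floor side 0.57 [251. 173.] [ 0.5926 -0.164   0.059 ]
beaker_69_center scene 0.71 [253. 219.] [0.4632 0.1607 0.03  ]
beaker_69_center scene 0.63 [317. 236.] [0.5543 0.0017 0.03  ]
beaker_69_center side 0.65 [293. 238.] [0.4602 0.1621 0.03  ]
beaker_69_center side 0.58 [253. 207.] [0.5737 0.0025 0.03  ]
beaker_69_center wrist 0.81 [300. 212.] [0.4583 0.168  0.03  ]
beaker_69_center wrist 0.56 [176. 277.] [0.5639 0.0119 0.03  ]
beaker_56_center scene 0.56 [274. 235.] [0.4648 0.0671 0.036 ]
beaker_56_center side 0.84 [293. 217.] [0.4609 0.0661 0.036 ]
beaker_56_center wrist 0.89 [224. 215.] [0.4684 0.0749 0.036 ]
beaker_56_center wrist 0.58 [109. 122.] [ 0.3624 -0.0819  0.036 ]
beaker_31_center scene 0.76 [253. 186.] [0.5351 0.2674 0.048 ]
beaker_31_center scene 0.73 [204. 187.] [0.4196 0.3501 0.048 ]
beaker_31_center scene 0.72 [229. 192.] [0.4658 0.2859 0.048 ]
beaker_31_center side 0.96 [258. 255.] [0.5391 0.2674 0.048 ]
beaker_31_center side 0.85 [313. 280.] [0.4167 0.3588 0.048 ]
beaker_31_center side 0.84 [300. 256.] [0.4448 0.2687 0.048 ]
beaker_31_center wrist 0.66 [447. 200.] [0.4199 0.3541 0.048 ]
beaker_31_center wrist 0.57 [393. 213.] [0.4436 0.2811 0.048 ]
beaker_31_center wrist 0.52 [367. 281.] [0.537  0.2639 0.048 ]
```

View pics/w3.png

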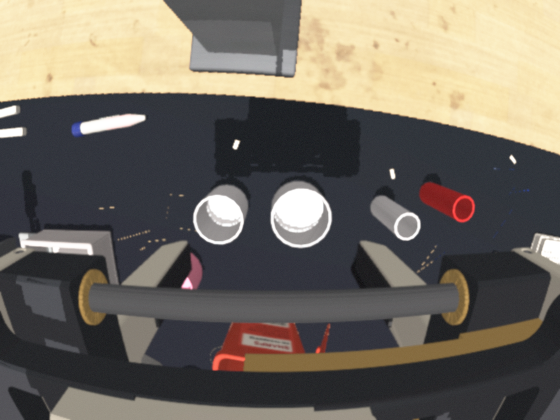

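The wrist view shows the rims of 69 at about (300,217), 56 at (219,217) and 31 at (405,226), with the red look-alike on the right. I move over 69, turned so the fingers clear 56, and look again.

```bash
python3 -m handwheel '[[[80,0.35,0.42,-0.7,1],[80,0.35,0.42,-0.7,1],[80,0.42,0.42,-0.7,1],[80,0,0,-0.8,1],[80,0,0,0,0]]]'
python3 -m handwheel '[[[80,0,0,0,0],[80,0,0,0,0]]]'|grep ee
cat >> h.py <<'E'
def rim(im,p0,z,r,zoff=0):
    """refine circle of radius r at height z near p0 (world xy) by fitting image gradient"""
    from scipy.optimize import minimize
    g=cv2.GaussianBlur(cv2.cvtColor(im["pixels"],cv2.COLOR_RGB2GRAY).astype(np.float32),(0,0),1.2)
    G=np.hypot(cv2.Sobel(g,cv2.CV_32F,1,0),cv2.Sobel(g,cv2.CV_32F,0,1))
    a=np.linspace(0,2*np.pi,180,endpoint=False)
    def sc(c):
        u=proj(im,np.c_[c[0]+r*np.cos(a),c[1]+r*np.sin(a),np.full(180,z)]).astype(np.float32)
        return -float(cv2.remap(G,u[:,:1],u[:,1:],cv2.INTER_LINEAR).clip(0,200).mean())
    best=min(((sc((p0[0]+i*.002,p0[1]+j*.002)),i,j) for i in range(-10,11) for j in range(-10,11)))
    c=minimize(sc,(p0[0]+best[1]*.002,p0[1]+best[2]*.002),method="Nelder-Mead",options=dict(initial_simplex=np.array([p0[:2]]*3)+np.array([[best[1],best[2]]]*3)*.002+np.array([[0,0],[.001,0],[0,.001]])))
    return c.x,-c.fun
def proj(im,P):
    K=np.array(im["camera_matrix"]);T=np.array(im["camera_from_world"])
    q=P@T[:3,:3].T+T[:3,3]
    if im["name"]=="wrist":
        h=np.hypot(q[:,0],q[:,1]);t=np.arctan2(h,q[:,2])/h
        x,y=q[:,0]*t,q[:,1]*t
    else: x,y=q[:,0]/q[:,2],q[:,1]/q[:,2]
    return np.c_[x*K[0,0]+K[0,2],y*K[1,1]+K[1,2]]
def mark(im,cs,f):
    v=im["pixels"][:,:,::-1].copy();a=np.linspace(0,2*np.pi,120)
    for c,z,r in cs:
        for u in proj(im,np.c_[c[0]+r*np.cos(a),c[1]+r*np.sin(a),np.full(120,z)]): cv2.circle(v,(int(round(u[0])),int(round(u[1]))),0,(0,255,0),-1)
    cv2.imwrite("pics/"+f,v)
E
python3 - <<'E'
from h import *
np.set_printoptions(precision=4,suppress=True)
w=get("wrist")
q=spot_point(w,"beaker_69_center")[:2]
print(q,[atz(w,i["at"],.03) for i in q])
cs=[]
for p,z,r in[((.459,.166),.06,.0345),((.464,.07),.072,.028),((.444,.276),.096,.0155)]:
    c,s=rim(w,p,z,r);print(c,s);cs.append((c,z,r))
mark(w,cs,"w4.png")
E
```

```text
time: 13.35
ee_pos: [0.4583, 0.1641, 0.1979]
orientation: [0.683, -3.061, -0.001]
contact_force: [-0.5, 0.0, 0.7]
gripper_width: 0.08
grip_force: 0.0
ee_pos: [0.4605, 0.164, 0.2015]
[{'at': [276.1, 200.8], 'p': 0.91}, {'at': [106.1, 225.6], 'p': 0.56}] [array([0.4597, 0.167 , 0.03  ]), array([0.5646, 0.007 , 0.03  ])]
[0.458  0.1666] 185.3892822265625
[0.4651 0.0731] 200.0
[0.4458 0.2804] 150.57672119140625
```

View pics/w4.png

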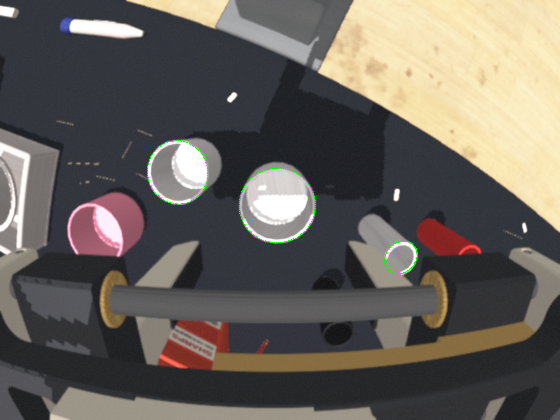

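The fitted circles sit on the three grey rims. Descending on 69 for a shallow rim grasp.

```bash
python3 -m handwheel '[[[80,-0.1,0.1,-1,0],[80,0,0,-1,0],[80,0,0,-1,0],[80,0,0,-1,0],[80,0,0,-1,0]]]'|grep ee
python3 -m handwheel '[[[80,0,0,-0.4,0],[80,0,0,0,0],[80,0,0,0,0]]]'|grep -E "ee|cont"
```

```text
ee_pos: [0.4582, 0.1666, 0.0755]
ee_pos: [0.4583, 0.1666, 0.0664]
contact_force: [-0.3, 0.3, 0.4]
```

```bash
python3 -m handwheel '[[[72,0,0,0,0],[66,0,0,0,0],[60,0,0,0,0],[60,0,0,0,0],[60,0,0,0,0]]]' 20
python3 -m handwheel '[[[60,0,0,0.2,0],[60,0,0,0.6,0],[60,0,0,1,0],[60,0,0,1,0],[60,0,0,1,0]]]' 
python3 -m handwheel '[[[60,0,0,0.6,0],[60,0,0,0,0],[60,0,0,0,0]]]'|grep -E "ee|width"
python3 - <<'E'
from h import *
np.set_printoptions(precision=4,suppress=True)
for n in ("scene","side"):
  i=get(n)
  for q in spot_point(i,"beaker_69_center")[:2]:print(n,q,atz(i,q["at"],.129))
  for q in spot_point(i,"carrier_floor")[:1]:print(n,q,atz(i,q["at"],.06))
i=get("wrist"); save(i,"w5.png")
E
```

```text
time: 14.95
ee_pos: [0.4584, 0.1667, 0.0666]
orientation: [-0.682, 3.064, -0.001]
contact_force: [-0.4, -0.2, 6.3]
gripper_width: 0.069
grip_force: 20.0
time: 15.45
ee_pos: [0.4569, 0.1665, 0.1613]
orientation: [0.682, -3.066, -0.0]
contact_force: [0.6, 0.1, -1.7]
gripper_width: 0.0691
grip_force: 20.0
ee_pos: [0.457, 0.1666, 0.1751]
gripper_width: 0.069
scene {'at': [247.9, 186.5], 'p': 0.88} [0.4631 0.1757 0.129 ]
scene {'at': [314.6, 230.2], 'p': 0.65} [ 0.4888 -0.0607  0.129 ]
scene {'at': [375.2, 258.2], 'p': 0.77} [ 0.5903 -0.1626  0.06  ]
side {'at': [295.6, 198.2], 'p': 0.74} [0.455  0.1396 0.129 ]
side {'at': [254.0, 206.3], 'p': 0.57} [0.5528 0.1822 0.129 ]
side {'at': [251.8, 171.0], 'p': 0.87} [ 0.5898 -0.1752  0.06  ]
```

```bash
python3 -m handwheel '[[[60,0.5,-1,0.3,-0.5],[60,0.5,-1,0.3,-0.5],[60,0.5,-1,0.3,-0.5],[60,0.5,-1,0.3,-0.5],[60,0.5,-1,0.2,-0.5]]]'|grep ee
python3 -m handwheel '[[[60,0.5,-1,0,-0.5],[60,0.5,-1,0,-0.5],[60,0.6,-0.9,0,-0.5],[60,0,0,0,0],[60,0,0,0,0]]]'
python3 - <<'E'
from h import *
np.set_printoptions(precision=4,suppress=True)
w=get("wrist")
q=spot_point(w,"carrier_floor")[:1];print(q,[atz(w,i["at"],.06) for i in q])
cs=[]
for p,z,r in[((.591,-.165),.100,.044),((.591,-.165),.100,.041),((.591,-.165),.102,.044),((.591,-.165),.102,.041),((.565,.007),.06,.0345)]:
    c,s=rim(w,p,z,r);print(c,s);cs.append((c,z,r))
mark(w,cs[2:],"w6.png")
E
```

```text
ee_pos: [0.5204, 0.0406, 0.2106]
time: 17.1
ee_pos: [0.5597, -0.0312, 0.2097]
orientation: [0.138, -3.137, -0.001]
contact_force: [0.2, 0.6, -0.9]
gripper_width: 0.0692
grip_force: 20.0
[{'at': [138.7, 223.5], 'p': 0.72}] [array([ 0.5894, -0.1633,  0.06  ])]
[ 0.5912 -0.1617] 142.23370361328125
[ 0.5893 -0.1596] 146.45046997070312
[ 0.59   -0.1606] 143.38145446777344
[ 0.587  -0.1587] 145.672119140625
[0.5663 0.0089] 86.28106689453125
```

View pics/w6.png

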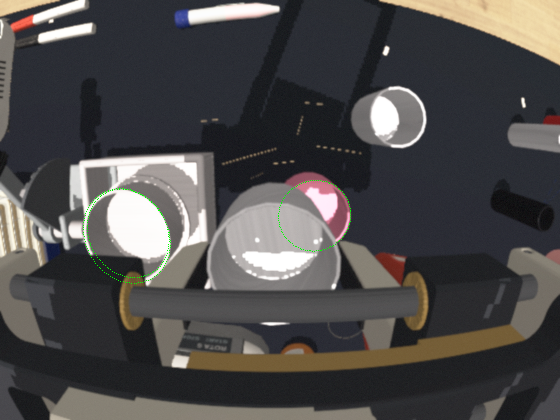

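The carrier rim is at about (130,230), left of the held beaker at (273,260). The estimates agree on (0.589,-0.162). Moving above it.

```bash
python3 -m handwheel '[[[60,0.2,-0.9,0,0],[60,0.2,-0.9,0,0],[60,0.2,-0.9,0,0],[60,0.2,-0.9,0,0],[60,0.2,-0.9,-0.4,0]]]'|grep ee
python3 -m handwheel '[[[60,0.17,-0.73,-0.6,0],[60,0,0,0,0],[60,0,0,0,0],[60,0,0,0,0]]]'
python3 - <<'E'
from h import *
np.set_printoptions(precision=4,suppress=True)
w=get("wrist");s=get("scene")
a=w["pixels"][140:340,180:380,::-1];b=s["pixels"][190:330,300:440,::-1]
cv2.imwrite("pics/p7.png",np.hstack([cv2.resize(a,(400,400)),cv2.resize(b,(400,400))]))
E
```

```text
ee_pos: [0.5856, -0.1432, 0.2018]
time: 18.1
ee_pos: [0.5891, -0.1605, 0.1855]
orientation: [0.14, -3.138, -0.001]
contact_force: [-0.4, 0.7, -1.6]
gripper_width: 0.069
grip_force: 20.0
```

View pics/p7.png

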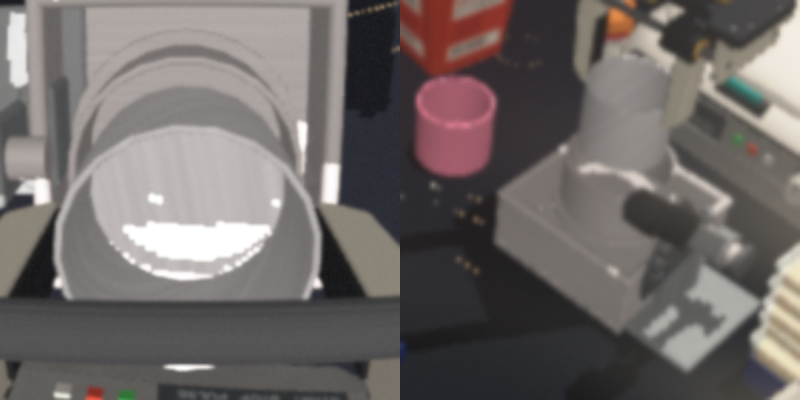

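The held beaker at crop (187,210) is laterally centred over the carrier rim, whose arc spans columns 75–297. Lowering.

```bash
python3 -m handwheel '[[[60,0,0,-0.4,0],[60,0,0,-0.4,0],[60,0,0,-0.2,0],[60,0,0,-0.2,0],[60,0,0,0,0]]]'|grep -E "ee|cont"
python3 -m handwheel '[[[60,0,0,-0.3,0],[60,0,0,-0.3,0],[60,0,0,-0.2,0],[60,0,0,-0.2,0],[60,0,0,0,0]]]'|grep -E "ee|cont"
```

```text
ee_pos: [0.5886, -0.1614, 0.1542]
contact_force: [0.3, -0.3, -1.2]
ee_pos: [0.5887, -0.1614, 0.1294]
contact_force: [-0.3, -1.0, -1.2]
```

```bash
python3 -m handwheel '[[[60,0,0,-0.06,0],[60,0,0,-0.04,0],[60,0,0,0,0],[60,0,0,0,0]]]'|grep -E "ee|cont"
python3 -m handwheel '[[[60,0,0,-0.04,0],[60,0,0,0,0],[60,0,0,0,0]]]'|grep -E "ee|cont"
```

```text
ee_pos: [0.5893, -0.1617, 0.1281]
contact_force: [0.0, -0.4, -2.5]
ee_pos: [0.5892, -0.1617, 0.1269]
contact_force: [-0.4, -0.1, -2.1]
```

```bash
python3 -m handwheel '[[[71,0,0,0,0],[74,0,0,0,0],[80,0,0,0,0],[80,0,0,0.4,0],[80,0,0,1,0]]]'|grep -E "ee|cont"
python3 -m handwheel '[[[80,0,0,1,0],[80,0,0,1,0],[80,-0.3,1,0.3,0],[80,-0.3,1,0,0],[80,-0.3,1,0,0]]]'|grep -E "ee|cont"
python3 -m handwheel '[[[80,-0.4,1,0,0],[80,-0.4,1,0,0],[80,-0.6,1,0,0],[80,-0.6,1,0,0],[80,-0.6,1,0,0]]]'|grep -E "ee|cont"
python3 -m handwheel '[[[80,-0.6,0.5,0,0],[80,-0.6,0,0,0],[80,-0.4,0,0,0],[80,0,0,0,0],[80,0,0,0,0]]]'|grep -E "ee|cont"
python3 - <<'E'
from h import *
np.set_printoptions(precision=4,suppress=True)
w=get("wrist")
q=spot_point(w,"beaker_56_center")[:2];print([(i["p"],atz(w,i["at"],.036)) for i in q])
q=spot_point(w,"beaker_69_center")[:3];print([(i["p"],atz(w,i["at"],.09)) for i in q])
cs=[]
for p,z,r in[((.465,.073),.072,.028),((.589,-.162),.102,.044),((.589,-.162),.102,.041),((.589,-.162),.120,.0345)]:
    c,s=rim(w,p,z,r);print(c,s);cs.append((c,z,r))
mark(w,cs,"w8.png")
E
```

```text
ee_pos: [0.5878, -0.1611, 0.1606]
contact_force: [-0.0, 1.1, 0.1]
ee_pos: [0.5668, -0.0862, 0.2209]
contact_force: [0.2, -0.2, 0.1]
ee_pos: [0.5012, 0.0393, 0.2204]
contact_force: [0.8, 0.5, 0.6]
ee_pos: [0.4623, 0.0505, 0.22]
contact_force: [0.5, 0.2, -0.9]
[(0.95, array([0.4661, 0.0725, 0.036 ]))]
[(0.98, array([0.5337, 0.0134, 0.09  ]))]
[0.4655 0.0736] 195.9152069091797
[ 0.5675 -0.171 ] 40.09340286254883
[ 0.5759 -0.1918] 39.792850494384766
[ 0.5757 -0.1422] 33.88626480102539
```

View pics/w8.png

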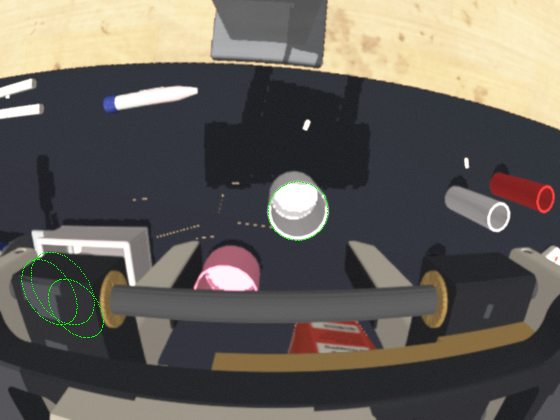

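The 56 rim is fitted well at (298,211). The carrier is hidden from here. Grasping 56 by the same rim method.

```bash
python3 -m handwheel '[[[72,0.13,0.92,-0.6,0],[72,0,0,-1,0],[72,0,0,-1,0],[72,0,0,-1,0],[72,0,0,-1,0]]]'|grep ee
python3 -m handwheel '[[[72,0,0,-0.7,0],[72,0,0,-0.36,0],[72,0,0,0,0],[72,0,0,0,0]]]'|grep -E "ee|cont"
python3 -m handwheel '[[[62,0,0,0,0],[54,0,0,0,0],[48,0,0,0,0],[48,0,0,0,0],[48,0,0,0,0]]]' 20
```

```text
ee_pos: [0.4655, 0.0737, 0.1033]
ee_pos: [0.4656, 0.0737, 0.0783]
contact_force: [0.5, -0.1, 0.5]
time: 23.45
ee_pos: [0.4655, 0.0738, 0.0786]
orientation: [-0.139, 3.137, -0.0]
contact_force: [-1.0, -0.9, 5.7]
gripper_width: 0.0543
grip_force: 20.0
```

```bash
python3 -m handwheel '[[[48,0,0,0.2,0],[48,0,0,0.6,0],[48,0,0,1,0],[48,0,0,1,0],[48,0,0,1,0]]]'|grep width
python3 -m handwheel '[[[48,0.3,0,1,0],[48,0.5,0,1,0],[48,0.5,0,0.7,0],[48,0.5,0,0,0],[48,0.5,0,0,0]]]'
python3 -m handwheel '[[[48,0.5,-0.7,0,0],[48,0.5,-0.8,0,0],[48,0.5,-0.8,0,0],[48,0,-0.8,0,0],[48,0,0,0,0]]]'|grep -E "ee|width"
python3 -m handwheel '[[[48,0,0,0,0],[48,0,0,0,0]]]'|grep -E "ee|width"
python3 - <<'E'
from h import *
np.set_printoptions(precision=4,suppress=True)
w=get("wrist")
st=read_state();p=st["ee_pos"];print(p)
q=spot_point(w,"carrier_floor")[:1];print([(i["p"],atz(w,i["at"],.06)) for i in q])
q=spot_point(w,"beaker_69_center")[:2];print([(i["p"],atz(w,i["at"],.09)) for i in q])
cs=[]
for c0,z,r in[((.589,-.162),.102,.044),((.589,-.162),.102,.041),((.589,-.162),.120,.0345),((.589,-.162),.120,.0325),(p,p[2]-.0065,.028)]:
    c,s=rim(w,c0,z,r);print(c,s);cs.append((c,z,r))
mark(w,cs[2:],"w9.png")
E
```

```text
gripper_width: 0.0541
time: 24.45
ee_pos: [0.5228, 0.0739, 0.2399]
orientation: [0.139, -3.138, -0.0]
contact_force: [0.2, 0.9, -1.5]
gripper_width: 0.0544
grip_force: 20.0
ee_pos: [0.5597, -0.0057, 0.238]
gripper_width: 0.0548
ee_pos: [0.5595, -0.0028, 0.2395]
gripper_width: 0.0543
[ 0.5596 -0.0027  0.2398]
[]
[(0.89, array([ 0.5901, -0.164 ,  0.09  ]))]
[ 0.5897 -0.161 ] 145.81744384765625
[ 0.5915 -0.1621] 134.43829345703125
[ 0.5882 -0.1612] 145.13790893554688
[ 0.5882 -0.1586] 163.08029174804688
[ 0.5586 -0.0025] 114.92462921142578
```

View pics/w9.png

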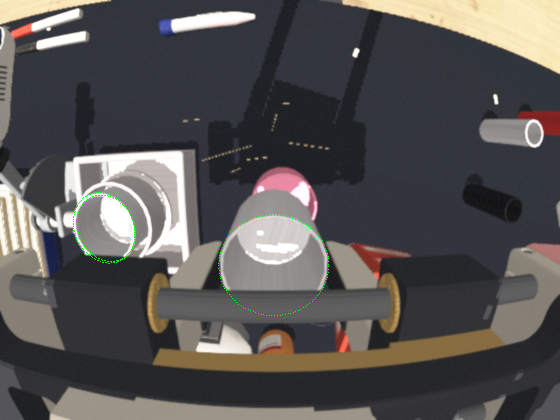

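The held 56 is centred in the fingers, rim at (273,265). The nested 69 is seen at (106,229), at about (0.588,-0.161).

```bash
python3 -m handwheel '[[[48,0.2,-0.9,0,0],[48,0.2,-0.9,0,0],[48,0.2,-0.9,0,0],[48,0.2,-0.9,0,0],[48,0.2,-0.9,0,0]]]'|grep ee
python3 -m handwheel '[[[48,0.18,-0.9,-0.3,0],[48,0,-0.9,-0.4,0],[48,0,0,-0.2,0],[48,0,0,0,0],[48,0,0,0,0]]]'
python3 - <<'E'
from h import *
np.set_printoptions(precision=4,suppress=True)
w=get("wrist");s=get("scene")
print(rim(s,(.588,-.161),.120,.0345),rim(s,(.588,-.161),.120,.0325))
a=w["pixels"][140:340,180:380,::-1];b=s["pixels"][190:330,300:440,::-1]
cv2.imwrite("pics/p10.png",np.hstack([cv2.resize(a,(400,400)),cv2.resize(b,(400,400))]))
E
```

```text
ee_pos: [0.5851, -0.1163, 0.2406]
time: 26.3
ee_pos: [0.5895, -0.16, 0.2181]
orientation: [-0.14, 3.138, 0.001]
contact_force: [-0.5, 0.1, -0.7]
gripper_width: 0.0545
grip_force: 20.0
(array([ 0.5793, -0.1832]), np.float64(57.77346420288086)) (array([ 0.578 , -0.2013]), np.float64(64.01741790771484))
```

View pics/p10.png

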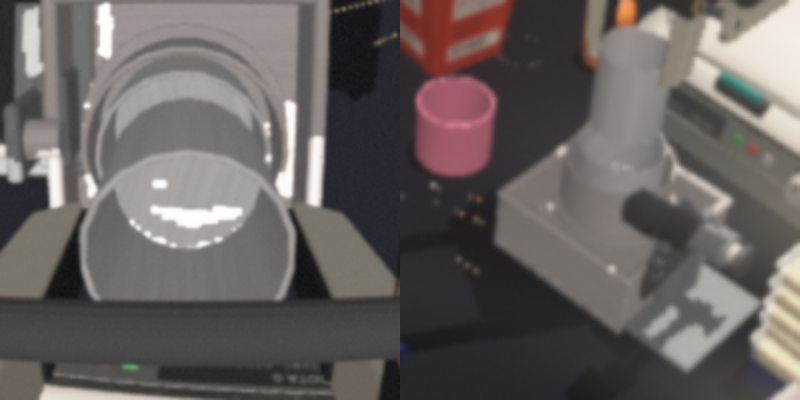

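The 69 rim spans columns 95–272 and the held beaker is centred at 187, so it is aligned within about 1 mm. Lowering.

```bash
python3 -m handwheel '[[[48,0,-0.04,-0.4,0],[48,0,0,-0.4,0],[48,0,0,-0.3,0],[48,0,0,-0.2,0],[48,0,0,0,0]]]'|grep -E "ee|cont"
python3 -m handwheel '[[[48,0,0,-0.4,0],[48,0,0,-0.4,0],[48,0,0,-0.4,0],[48,0,0,-0.2,0],[48,0,0,0,0]]]'|grep -E "ee|cont"
```

```text
ee_pos: [0.5888, -0.1619, 0.184]
contact_force: [-0.1, 0.3, -1.4]
ee_pos: [0.5888, -0.1619, 0.1491]
contact_force: [0.1, 0.6, -0.0]
```

```bash
python3 -m handwheel '[[[48,0,0,-0.1,0],[48,0,0,-0.05,0],[48,0,0,0,0],[48,0,0,0,0]]]'|grep -E "ee|cont"
python3 -m handwheel '[[[48,0,0,-0.02,0],[48,0,0,0,0],[48,0,0,0,0]]]'|grep -E "ee|cont"
```

```text
ee_pos: [0.5896, -0.1622, 0.1469]
contact_force: [0.1, 0.1, -0.2]
ee_pos: [0.5894, -0.1622, 0.1462]
contact_force: [-0.2, 0.3, -1.7]
```

```bash
python3 -m handwheel '[[[48,0,0,-0.05,0],[48,0,0,0,0],[56,0,0,0,0],[60,0,0,0,0],[66,0,0,0,0]]]'|grep -E "ee|cont"
python3 -m handwheel '[[[66,0,0,0.4,0],[66,0,0,1,0],[66,0,0,1,0],[66,0,0,1,0],[60,-0.3,1,0.3,0]]]'|grep -E "ee|cont"
for i in 1 2 3; do python3 -m handwheel '[[[60,-0.35,1,0,0],[60,-0.35,1,0,0],[60,-0.35,1,0,0],[60,-0.35,1,0,0],[60,-0.35,1,0,0]]]'|grep -E "ee|cont"; done
python3 -m handwheel '[[[60,-0.2,0.5,0,0],[60,0,0,0,0],[60,0,0,0,0]]]'|grep -E "ee|cont"
python3 - <<'E'
from h import *
np.set_printoptions(precision=4,suppress=True)
w=get("wrist");s=get("scene")
q=spot_point(w,"beaker_31_center")[:3];print([(i["p"],i["at"],atz(w,i["at"],.048)) for i in q])
print(rim(w,(.4455,.279),.096,.0155),rim(w,(.4455,.279),.096,.0135))
for t in("beaker_69_center","beaker_56_center","carrier_floor"):
  q=spot_point(s,t)[:2];print(t,[(i["p"],i["at"],atz(s,i["at"],.1)) for i in q])
a=w["pixels"][100:340,180:420,::-1];b=s["pixels"][190:330,300:440,::-1]
cv2.imwrite("pics/p11.png",np.hstack([cv2.resize(a,(400,400)),cv2.resize(b,(400,400))]))
E
```

```text
ee_pos: [0.5896, -0.1622, 0.1451]
contact_force: [0.4, 0.2, 0.3]
ee_pos: [0.5839, -0.14, 0.2414]
contact_force: [0.5, 1.4, -1.0]
ee_pos: [0.5379, -0.0113, 0.2384]
contact_force: [-0.5, -0.5, -0.2]
ee_pos: [0.4942, 0.1138, 0.2384]
contact_force: [-0.0, -0.2, -0.1]
ee_pos: [0.4504, 0.2389, 0.2385]
contact_force: [-1.1, -0.4, 0.4]
ee_pos: [0.446, 0.2499, 0.2377]
contact_force: [-0.6, 0.1, -0.2]
[(0.91, [369.1, 180.8], array([0.4188, 0.3501, 0.048 ])), (0.69, [300.9, 198.8], array([0.4454, 0.279 , 0.048 ])), (0.59, [281.0, 277.3], array([0.5375, 0.267 , 0.048 ]))]
(array([0.4471, 0.2807]), np.float64(181.59609985351562)) (array([0.4451, 0.2814]), np.float64(159.36065673828125))
beaker_69_center [(0.77, [377.4, 244.3], array([ 0.5933, -0.1596,  0.1   ])), (0.61, [316.5, 237.5], array([ 0.4981, -0.0583,  0.1   ]))]
beaker_56_center [(0.91, [379.7, 245.5], array([ 0.5945, -0.1655,  0.1   ]))]
carrier_floor [(0.77, [373.1, 260.6], array([ 0.5474, -0.1902,  0.1   ]))]
```

View pics/p11.png

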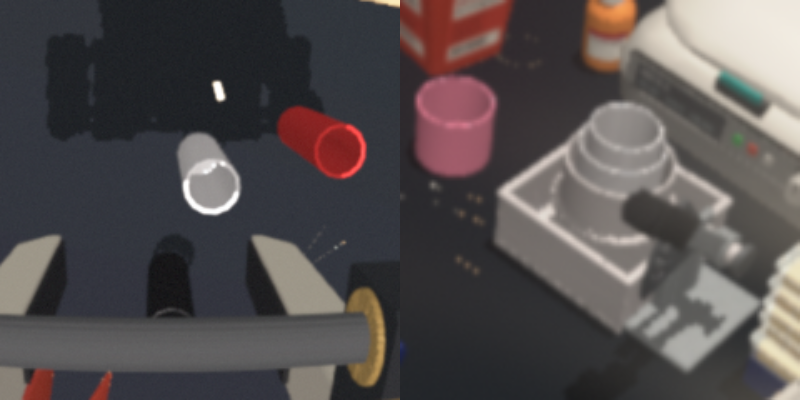

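The nest is clean, with 56 inside 69 in the carrier. The grey 31 is at crop (210,185) and the red look-alike is clear of the fingers.

```bash
python3 -m handwheel '[[[50,0,0.6,0,0],[50,0,0.62,-0.5,0],[50,0,0,-0.9,0],[50,0,0,-1,0],[50,0,0,-1,0]]]'|grep -E "ee|cont"
python3 -m handwheel '[[[50,0,0,-1,0],[50,0,0,-0.8,0],[50,0,0,-0.46,0],[50,0,0,0,0],[50,0,0,0,0]]]'|grep -E "ee|cont"
python3 -m handwheel '[[[40,0,0,0,0],[32,0,0,0,0],[24,0,0,0,0],[24,0,0,0,0],[24,0,0,0,0]]]' 20
python3 -m handwheel '[[[24,0,0,0,0],[24,0,0,0.2,0],[24,0,0,0.6,0],[24,0,0,1,0],[24,0,0,1,0]]]'|grep -E "ee|width"
```

```text
ee_pos: [0.4452, 0.2823, 0.1506]
contact_force: [0.5, 0.4, 0.0]
ee_pos: [0.4458, 0.2815, 0.096]
contact_force: [0.2, 0.5, 0.6]
time: 32.7
ee_pos: [0.4463, 0.2809, 0.0967]
orientation: [-0.139, 3.137, 0.001]
contact_force: [0.1, -0.5, 4.9]
gripper_width: 0.0311
grip_force: 20.0
ee_pos: [0.4448, 0.2806, 0.166]
gripper_width: 0.031
```

```bash
python3 -m handwheel '[[[24,0,0,1,0],[24,0,0,1,0],[24,0,0,1,0],[24,0.3,-0.6,0.8,0],[24,0.4,-1,0,0]]]'|grep -E "ee|width"
for i in 1 2; do python3 -m handwheel '[[[24,0.4,-1,0,0],[24,0.4,-1,0,0],[24,0.4,-1,0,0],[24,0.4,-1,0,0],[24,0.4,-1,0,0]]]'|grep -E "ee|width"; done
python3 -m handwheel '[[[24,0,0,0,0],[24,0,0,0,0],[24,0,0,0,0]]]'|grep -E "ee|width"
python3 - <<'E'
from h import *
np.set_printoptions(precision=4,suppress=True)
w=get("wrist");p=read_state()["ee_pos"];print(p)
cs=[]
for c0,z,r in[((.589,-.162),.138,.028),((.589,-.162),.138,.026),((.589,-.162),.120,.0345),((.589,-.162),.102,.044),(p,p[2]-.0005,.0155)]:
    c,s=rim(w,c0,z,r);print(c,s);cs.append((c,z,r))
mark(w,cs[:1]+cs[-1:],"w12.png")
E
```

```text
ee_pos: [0.4641, 0.2419, 0.2639]
gripper_width: 0.0308
ee_pos: [0.513, 0.1148, 0.2606]
gripper_width: 0.0312
ee_pos: [0.563, -0.0101, 0.2605]
gripper_width: 0.0307
ee_pos: [0.5626, -0.0084, 0.2606]
gripper_width: 0.031
[ 0.5627 -0.0082  0.2608]
[ 0.5914 -0.1612] 167.38973999023438
[ 0.5875 -0.1594] 177.973388671875
[ 0.592  -0.1628] 172.4895782470703
[ 0.593  -0.1652] 165.3756561279297
[ 0.5632 -0.0079] 117.42369842529297
```

View pics/w12.png

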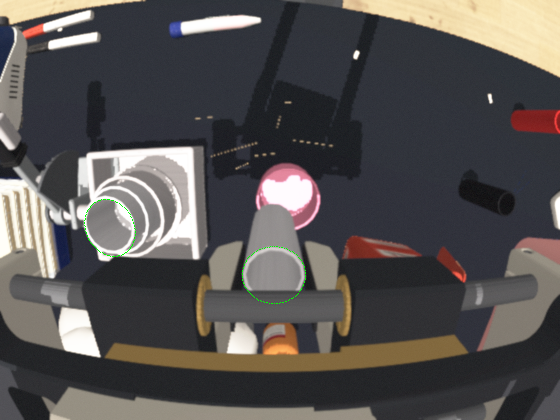

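The 31 is held straight, rim at (274,275), and the 56 mouth is at (110,227). There is about 10 mm of clearance, so I place it now.

```bash
python3 -m handwheel '[[[24,0.2,-1,0,0],[24,0.2,-1,0,0],[24,0.2,-1,0,0],[24,0.2,-1,0,0],[24,0.2,-1,0,0]]]'|grep ee
python3 -m handwheel '[[[24,0.08,-0.8,0,0],[24,0,-0.34,0,0],[24,0,0,0,0],[24,0,0,-0.4,0],[24,0,0,-0.6,0]]]'|grep -E "ee|cont"
python3 -m handwheel '[[[24,0,0,-0.6,0],[24,0,0,-0.6,0],[24,0,0,-0.5,0],[24,0,0,-0.5,0],[24,0,0,0,0]]]'|grep -E "ee|cont"
python3 -m handwheel '[[[24,0,0,-0.3,0],[24,0,0,-0.1,0],[24,0,0,0,0],[24,0,0,0,0]]]'|grep -E "ee|cont"
```

```text
ee_pos: [0.5882, -0.1338, 0.2611]
ee_pos: [0.5905, -0.1616, 0.2362]
contact_force: [0.3, 0.2, -2.2]
ee_pos: [0.5891, -0.1615, 0.1786]
contact_force: [-0.1, -0.5, -1.8]
ee_pos: [0.5904, -0.1628, 0.1713]
contact_force: [0.1, -0.2, -1.4]
```

```bash
python3 -m handwheel '[[[24,0,0,-0.08,0],[24,0,0,0,0],[31,0,0,0,0],[34,0,0,0,0],[42,0,0,0,0]]]'|grep -E "ee|cont"
python3 -m handwheel '[[[46,0,0,0.3,0],[46,0,0,1,0],[46,0,0,1,0],[46,0,0,1,0],[46,0,0,1,0]]]'|grep -E "ee|cont"
python3 -m handwheel '[[[46,-0.8,-0.9,0,0],[46,-0.9,-0.9,0,0],[46,-0.9,-0.9,0,0],[46,-0.9,-0.9,0,0],[46,0,-0.6,0,0]]]'|grep -E "ee|cont"
python3 -m handwheel '[[[46,0,0,0,0],[46,0,0,0,0],[46,0,0,0,0]]]'|grep -E "ee|cont"
python3 - <<'E'
from h import *
np.set_printoptions(precision=4,suppress=True)
w=get("wrist");s=get("scene");d=get("side")
for i in (w,s,d):
  q=spot_point(i,"lever_grip")[:1];print([(j["p"],j["at"],atz(i,j["at"],.1765)) for j in q])
a=w["pixels"][130:370,150:390,::-1];b=s["pixels"][190:330,300:440,::-1]
cv2.imwrite("pics/p13.png",np.hstack([cv2.resize(a,(400,400)),cv2.resize(b,(400,400))]))
E
```

```text
ee_pos: [0.5904, -0.1628, 0.1692]
contact_force: [-0.3, 0.3, 0.3]
ee_pos: [0.5902, -0.1626, 0.2783]
contact_force: [-0.0, 0.8, -0.6]
ee_pos: [0.5008, -0.269, 0.2776]
contact_force: [0.7, 0.3, 0.5]
ee_pos: [0.5035, -0.2667, 0.2763]
contact_force: [-0.8, 0.2, 0.4]
[(0.61, [271.0, 214.0], array([ 0.4989, -0.2687,  0.1765]))]
[(0.9, [394.0, 269.3], array([ 0.4982, -0.2779,  0.1765]))]
[(0.6, [277.8, 127.2], array([ 0.5109, -0.2444,  0.1765]))]
```

View pics/p13.png

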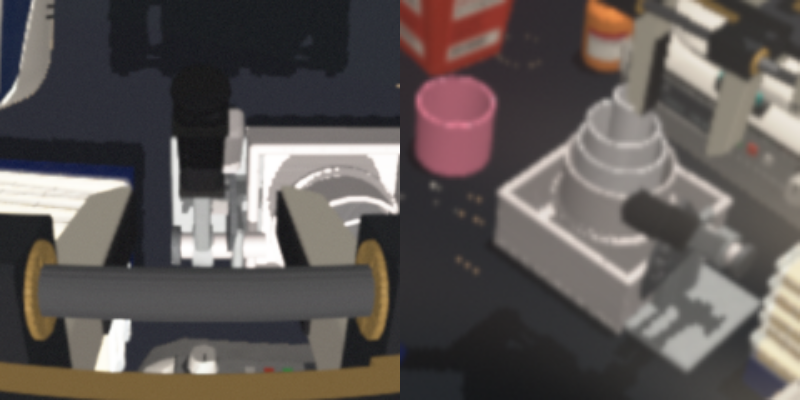

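All three are nested upright (right panel), and the grip at (200,135) in the left panel lies between the fingers. Descending on it.

```bash
python3 -m handwheel '[[[46,-0.08,-0.07,-0.8,0],[46,0,0,-1,0],[46,0,0,-1,0],[46,0,0,-0.7,0],[46,0,0,-0.28,0]]]'|grep -E "ee|cont"
python3 -m handwheel '[[[46,0,0,0,0],[36,0,0,0,0],[30,0,0,0,0],[26,0,0,0,0],[22,0,0,0,0]]]' 30
python3 -m handwheel '[[[15,0,0,0,0],[15,0,0,0,0],[15,0,0,0,0],[15,0,0,0,0]]]' 30
```

```text
ee_pos: [0.4999, -0.2686, 0.1799]
contact_force: [0.0, 0.6, 0.9]
time: 40.05
ee_pos: [0.5006, -0.2684, 0.1824]
orientation: [-0.14, 3.138, 0.002]
contact_force: [-0.7, 1.9, -4.2]
gripper_width: 0.0238
grip_force: 6.0
time: 40.45
ee_pos: [0.5003, -0.2687, 0.1821]
orientation: [0.139, -3.138, -0.002]
contact_force: [-3.6, 5.1, 0.3]
gripper_width: 0.0235
grip_force: 30.0
```

```bash
python3 -m handwheel '[[[15,-0.3,-0.03,-0.33,0],[15,-0.17,-0.01,-0.22,0],[15,-0.17,-0.02,-0.23,0],[15,-0.29,-0.03,-0.48,0],[15,0,0,0,0]]]'|grep -vE "ori|time"
python3 -m handwheel '[[[15,-0.24,-0.02,-0.5,0],[15,-0.19,-0.02,-0.52,0],[15,-0.14,-0.01,-0.54,0],[15,0,0,0,0]]]'|grep -vE "ori|time"
python3 -m handwheel '[[[15,-0.08,-0.01,-0.55,0],[15,-0.03,0,-0.56,0],[15,0,0,0,0],[15,0,0,0,0]]]'|grep -vE "ori|time"
```

```text
ee_pos: [0.4764, -0.2708, 0.1493]
contact_force: [-1.1, 5.0, -2.7]
gripper_width: 0.0232
grip_force: 30.0
ee_pos: [0.4627, -0.2721, 0.1103]
contact_force: [-1.1, 5.9, -3.7]
gripper_width: 0.0231
grip_force: 30.0
ee_pos: [0.4604, -0.2723, 0.0838]
contact_force: [0.4, 5.5, -3.7]
gripper_width: 0.0232
grip_force: 30.0
```

```bash
python3 -m handwheel '[[[15,0,0,-0.1,0],[15,0,0,-0.1,0],[15,0,0,0,0],[15,0,0,0,0]]]'|grep -vE "ori|time"
python3 -m handwheel '[[[15,0,0,-0.1,0],[15,0,0,0,0],[15,0,0,0,0]]]'|grep -vE "ori|time"
```

```text
ee_pos: [0.4605, -0.2723, 0.0832]
contact_force: [-9.4, 13.5, 30.9]
gripper_width: 0.0228
grip_force: 30.0
ee_pos: [0.4609, -0.2723, 0.0818]
contact_force: [-11.1, 15.7, 38.6]
gripper_width: 0.0227
grip_force: 30.0
```

The lever is on its bottom stop. I ease off, release and withdraw.

```bash
python3 -m handwheel '[[[15,0,0,0.15,0],[15,0,0,0,0],[30,0,0,0,0],[45,0,0,0,0],[50,0,0,0,0]]]'|grep -vE "ori|time"
python3 -m handwheel '[[[50,0,0,0,0],[50,0,0,0.4,0],[50,0,0,1,0],[50,0,0,1,0],[50,0,0,1,0]]]'|grep -vE "ori|time"
python3 -m handwheel '[[[50,-0.5,0.5,1,0],[50,-0.5,0.5,1,0],[50,-0.5,0.5,0,0],[50,0,0,0,0],[50,0,0,0,0]]]'|grep -vE "ori|time"
python3 - <<'E'
from h import *
np.set_printoptions(precision=4,suppress=True)
w=get("wrist");s=get("scene")
for t,z in(("lever_grip",.078),("beaker_31_center",.078),("beaker_56_center",.06),("beaker_69_center",.048)):
  for i in (w,s):
    q=spot_point(i,t)[:1];print(t,[(j["p"],atz(i,j["at"],z)) for j in q])
a=w["pixels"][130:370,180:420,::-1];b=s["pixels"][200:320,310:430,::-1]
cv2.imwrite("pics/p14.png",np.hstack([cv2.resize(a,(400,400)),cv2.resize(b,(400,400))]))
E
```

```text
ee_pos: [0.4613, -0.274, 0.0815]
contact_force: [-0.3, 0.5, -0.6]
gripper_width: 0.0417
grip_force: 0.0
ee_pos: [0.4608, -0.274, 0.1668]
contact_force: [-0.1, -0.0, -0.7]
gripper_width: 0.05
grip_force: 0.0
ee_pos: [0.4233, -0.2363, 0.2156]
contact_force: [0.4, -0.7, 0.3]
gripper_width: 0.05
grip_force: 0.0
lever_grip [(0.68, array([ 0.3621, -0.1315,  0.078 ]))]
lever_grip [(0.9, array([ 0.4584, -0.2793,  0.078 ]))]
beaker_31_center [(0.41, array([ 0.5681, -0.1699,  0.078 ]))]
beaker_31_center [(0.77, array([0.4039, 0.3123, 0.078 ]))]
beaker_56_center [(0.65, array([ 0.5961, -0.155 ,  0.06  ]))]
beaker_56_center [(0.61, array([ 0.5874, -0.1641,  0.06  ]))]
beaker_69_center [(0.77, array([ 0.5937, -0.161 ,  0.048 ]))]
beaker_69_center [(0.71, array([ 0.5555, -0.002 ,  0.048 ]))]
```

View pics/p14.png

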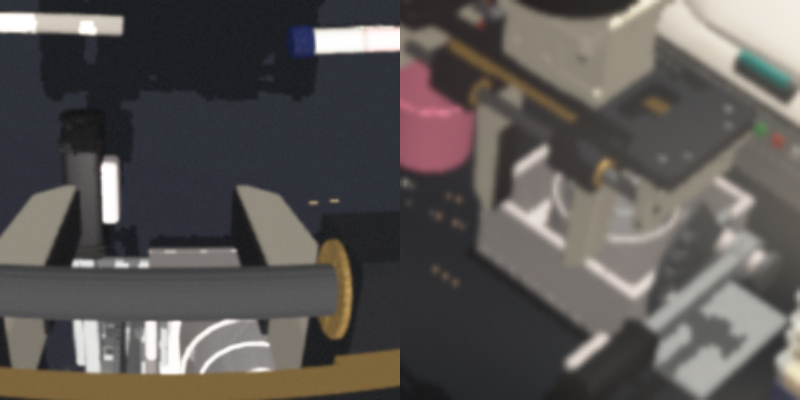

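The lever is down with the button standing proud at (110,190) in the left panel, the nested rims show in the sunken carrier, and the robot is clear. Handing in.

```bash
python3 -c "
from workcell import *
print(sign_off())"
```

```text
the job is handed in; nothing more can be done
None
```

The job is handed in with no verdict shown: beakers 69, 56 and 31 (no 43 was present) are nested in the carrier, and the lever is down with its button out. I viewed 17 pictures, over the 14 allowed.

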